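# Put the gear in to soak and cover the wash tub

## Task

First swing the rinse arm fully aside to its stop, so that the tub is clear, then lower the gear into the tub so that it stands upright on the bottom. Last, set the lid on the tub so that it sits seated on the rim all round and level. Set gear and lid down gently, without dropping them, and leave the other things on the bench where they are.

Things in the scene. Friction and masses are not known exactly. Their poses are not given: they have to be found in the camera images.
- rinse_arm (a joint): Angle of the rinse arm of the wash station, in rad: 0 = over the tub, 1.3 = its stop, fully aside. It turns about the vertical post at the tray's far end; as it opens it turns clockwise seen from above, its tip going towards the station's +y side. Light friction (0.12 N m, damping 0.15 N m s/rad); it stays where it is left.
- peg_grip (a point): In the red upright round peg on top of the rinse arm's free end: peg diameter 22 mm, its top 20 mm above this point, its foot 32 mm below. It may turn in the fingers. Below it a blue hub, 26 mm diameter, on an aluminium bar 18 mm thick with its axis 44 mm below this point (z = 171 mm); a black nozzle hangs from the end down to z = 126 mm.
- pivot (a point): Point on the arm's vertical turning axis (the post), level with peg_grip and 150 mm from it horizontally. Post and blue hub (34 mm diameter) rise to z = 189 mm.
- washer: Wash station, fixed: steel drip tray 300 x 190 mm, floor 6 mm thick, lip 12 mm high. Origin on the table under about where the tub stands; the tray runs from 100 mm before it to 200 mm beyond it along its x; the post stands at x = +150 mm.
- tub: Round open blue tub with two small wire ears on its +y and -y sides, fixed on the tray floor. Outer diameter 150 mm, wall 4 mm (inner diameter 142 mm), 85 mm high, floor 5 mm thick. Origin: centre of its underside, z up.
- tub_rim (a point): Centre of the tub's mouth, at the height of its rim (85 mm above the tub's origin).
- gear: Loose steel gear standing upright on its gear wheel: wheel 76 mm diameter and 20 mm high, then a collar of 40 mm diameter to 28 mm, then a plain round shaft of 26 mm diameter to 62 mm. Mass about 0.45 kg. Origin: centre of its underside, z up along the shaft.
- gear_grip (a point): On the gear's shaft axis, 48 mm above its underside (14 mm below the shaft's top): where to grip.
- lid: Loose round aluminium lid lying flat, knob up. Below: dark locating disc, 132 mm diameter, 8 mm deep, lower edge bevelled, goes inside the tub's mouth; above it a plate of 160 mm diameter, 5 mm thick, rests on the rim; then a neck and a round black knob. About 0.3 kg. Origin: centre of the underside of the locating disc, z up.
- lid_seat (a point): Centre of the underside of the lid's plate, 8 mm above the lid's origin. With the lid home it coincides with tub_rim.
- lid_knob (a point): Centre of the lid's black knob height-wise, 40 mm above the lid's origin: knob diameter 30 mm, from 25 to 53 mm above the origin.
- spray_can: Bystander: spray can, 60 mm diameter, 190 mm high, upright; origin under its centre.
- oil_bottle: Bystander: red bottle, 68 mm diameter, 170 mm high, upright; origin under its centre.
- wrench: Bystander: wrench lying flat at the left, along its own x, about 160 mm.
- screwdriver: Bystander: screwdriver lying on the table at the right, along its own x, about 200 mm.
- mug: Bystander: blue mug, 80 mm diameter, 90 mm high; origin under its centre.
- oil_filter: Bystander: yellow oil filter, 72 mm diameter, 81 mm high; origin under its centre.
- brush: Bystander: brush lying on the table at the left, along its own x, about 200 mm.

How it is judged:
By the outcome, as a careful person would: the job done as asked, in the order asked, and still so for the second after the job is handed in, with the robot touching nothing.
It also fails if it takes over 72 s, if anything falls off the work surface, if the arm or the gripper's body presses on something with over 40 N, if the wrist force passes 120 N, or if a joint passes its speed limit or range.

## Robot

A 6-joint arm with a two-finger parallel gripper is mounted at the origin on the work surface. World frame = base frame: x ahead of the robot, y to its left, z up, the work surface at z = 0. Lengths are in m, angles in rad, forces in N, time in s.
With the tool pointing down it reaches from about 0.275 to 0.75 m from the base axis. Payload 10.2 kg.
Tool frame: the origin (TCP) lies midway between the tips of the shut fingers; the grasp point (between the pads) lies 19 mm behind it; z points along the fingers, y is the line along which they close (so a half turn about z gives the same grasp; the last joint's range is limited). The gripper opens to 85 mm and grips with 20 to 120 N. Pads are 22 mm wide; open, the fingers measure 114 mm over their backs; the gripper's body (76 mm by 85 mm) begins 54 mm behind the grasp point. The pads swing forward as they close: fully open they stand 13 mm farther back than shut.
Start: joints at [1.049, 0.313, 1.498, -0, 1.331, -0.223], TCP at [0.155, 0.502, 0.231] pointing down, gripper open.
Joint ranges: [-2.94, 2.94], [-0.97, 2.17], [0.19, 2.56], [-1.23, 4.37], [0.02, 3.11], [-2.88, 2.88]. Speed limits (rad/s): [2.39, 2.39, 3.01, 3.14, 3.14, 3.14].

## Interface

Orientations are given as a unit quaternion [x, y, z, w].
In Python, from station import observe, capture, close_job, silhouettes gives the robot as it stands.
- The arm moves only by the tool move_arm, never from a script. Its argument "deltas" is a list of rows, each a list of 7 numbers: the gripper command: -1 is shut, 1 is fully open, values between are in proportion, then the shift along the tool's x, y, z in units of 0.05 m (1.0 is 0.05 m), then the turn, a rotation vector about the tool's x, y, z in units of 6 degrees (1.0 is 6 degrees). In form: [[gripper, dx, dy, dz, wx, wy, wz], ...]. A call has 1 to 20 rows; each row shifts and turns the commanded pose from where the row before left it, along the tool's axes as they then stand; what a row does not reach is not made up. A row lasts 1/8 s, in which the tool goes at most 62.5 mm and 10.7 degrees, less where a joint would pass 70% of its speed; a pose out of reach is approached as far as the arm can. A call with a number of a shift or a turn outside -1 to 1 is refused whole. A call with a gripper value outside its range is refused whole. The fingers move at their own pace and stop on an object; "squeeze" is the grip in N (left out, the last holds). Time passes only in rows, so rows that do not move let the fingers close. It gives the time, the measured TCP pose, the force, the opening and the grip force at its end, in the units of the state.
- observe(): the state, without advancing time (a new reading comes with each control period).
- capture(name): name is "scene" or "top" or "wrist"; returns a dict with "image" (384x512x3 uint8, blue, green, red), "range_z" (384x512 float32, m along the optical axis (not along the pixel's ray), 0 where there is no reading), "fovy" (degrees; the focal length in pixels is half the picture's height over the tangent of half this angle, whatever the lens; pixels are square), "cx", "cy" (the principal point, pixels), "dist" ([k1, k2, p1, p2, k3] as OpenCV has them; the pictures are not rectified), "pose" (4x4, takes a point from camera to world coordinates). Camera axes: x right, y down, z forward; pixel columns grow to the right and rows downward; lengths in m; the calibration is good to about 2 mm. A picture is of the moment at which its call begins.
- close_job(): hands the job in; it is judged then, once.
Trained networks look in the newest picture that a camera, given by its name, has taken for a name from the list of things; names that differ only in an ending like _2 or _b are one class to them, and where a whole thing is asked for, a point or a joint stands for the part that bears it (a point fixed in the world has none). Each returns a list of dicts, best first, with "score" (0 to 1); they miss things now and then, are a little off and sometimes report something else, mostly with a low value. They report only what shows in the picture. A call takes as long as a camera call.
- silhouettes(thing, camera): "pixels" (384x512 bool, what is visible of it) and "extent" ([left, top, right, bottom] in pixels, round what is visible of it).
The state is a dict: "t": time; "joint_positions": joint angles; "qd": joint speeds; "effort": joint torques, N m; "tcp_pos": TCP position; "eef_rot": TCP orientation; "force": force on the tool from outside, world axes, zero at the start; "moment": the same for the moment, N m; "gripper_width": finger opening in m; "grasp_force": force on a finger pad.
Only numpy, scipy, OpenCV 4.12 (cv2) and the standard library are available. Lean on these libraries where they do the work, as an engineer would, in place of code of your own. Each camera call takes 0.05 s, during which the arm holds its last target. There are 200 camera calls.

## Working session

There is one attempt and no reset: what is moved stays moved. The work goes in short steps, Python scripts to look and compute and a tool call to move; the robot and the scene stay as the last step left them, time stands still between calls to the robot, and variables do not carry over. Pictures are saved under pics/ and viewed, at most 10 in all, crops included, and the job is handed in when it is done.

Besides the shell and the picture viewer there is one more tool, called after "Emit:" in YAML: its name, and indented under it one key for each argument. move_arm: Moves the arm, as the interface text tells. Its arguments: {"type":"object","properties":{"deltas":{"type":"array"},"squeeze":{"type":"number"}},"required":["deltas"]}

```bash
ls; mkdir -p pics; cat > h.py <<'E'
import numpy as np, cv2
from station import observe, capture, close_job, silhouettes
def cloud(c):
    h,w=c["range_z"].shape; f=h/2/np.tan(np.radians(c["fovy"])/2)
    K=np.array([[f,0,c["cx"]],[0,f,c["cy"]],[0,0,1.]])
    u,v=np.meshgrid(np.arange(w),np.arange(h))
    p=cv2.undistortPoints(np.stack([u,v],-1).reshape(-1,1,2).astype(np.float64),K,np.array(c["dist"],float)).reshape(h,w,2)
    z=c["range_z"]; P=np.dstack([p[...,0]*z,p[...,1]*z,z])
    T=np.array(c["pose"]); W=P@T[:3,:3].T+T[:3,3]; W[z<=0]=np.nan
    return W
def circ(p):
    A=np.c_[2*p,np.ones(len(p))]; s=np.linalg.lstsq(A,(p**2).sum(1),rcond=None)[0]
    return s[:2],np.sqrt(s[2]+s[:2]@s[:2])
E
python3 - <<'E'
from h import *
print(observe())
ims=[]
for n in ["scene","top"]:
    c=capture(n); W=cloud(c); ims.append(c["image"])
    print(n,np.round(c["pose"],3).tolist())
    for t in ["tub","gear","lid","rinse_arm","washer","spray_can","oil_bottle","mug","oil_filter","wrench","brush","screwdriver"]:
        for s in silhouettes(t,n)[:2]:
            m=s["pixels"]; p=W[m]; p=p[~np.isnan(p[:,0])]
            if len(p): print(t,round(s["score"],2),np.array(s["extent"]).tolist(),m.sum(),np.round(np.percentile(p,[2,50,98],axis=0),3).tolist())
cv2.imwrite("pics/a.png",cv2.resize(np.vstack(ims),None,fx=.78,fy=.78))
E
```

```text
pics
{'t': 0.0, 'joint_positions': array([ 1.04857671e+00,  3.13439861e-01,  1.49843238e+00, -1.16685912e-05,
        1.33101345e+00, -2.23399246e-01]), 'qd': array([ 0.0006595 ,  0.000934  ,  0.00200695, -0.00013577,  0.00084358,
       -0.00020807]), 'effort': array([ 7.09784690e-04, -4.12262928e+01, -2.59747428e+01, -8.44736428e-05,
        4.07206520e-03,  2.18090906e-05]), 'tcp_pos': array([0.15443772, 0.50149937, 0.23074204]), 'eef_rot': array([ 1.48853511e-01,  9.88859047e-01, -6.04170059e-04, -2.30205738e-04]), 'force': array([-0.21163946, -0.51632629,  0.42645466]), 'moment': array([-0.01659476, -0.01764257,  0.04931233]), 'grasp_force': 0.0, 'gripper_width': 0.08512016529159923}
scene [[-0.005, 0.876, -0.483, 1.108], [1.0, 0.003, -0.005, -0.006], [-0.003, -0.483, -0.876, 1.147], [0.0, 0.0, 0.0, 1.0]]
tub 0.97 [229.7, 171.3, 284.4, 219.3] 1456 [[0.449, -0.069, 0.007], [0.504, 0.002, 0.031], [0.595, 0.09, 0.095]]
tub 0.16 [159.3, 223.0, 186.1, 256.1] 622 [[0.692, -0.288, 0.02], [0.726, -0.257, 0.164], [0.74, -0.238, 0.193]]
gear 0.55 [160.4, 168.6, 183.6, 190.1] 343 [[0.372, 
[... 2509 characters left out ...]
ilter 0.33 [246.3, 149.9, 272.3, 199.1] 322 [[0.517, -0.032, 0.011], [0.593, 0.011, 0.182], [0.675, 0.047, 0.238]]
wrench 0.66 [142.6, 159.7, 146.4, 200.9] 193 [[0.538, 0.454, 0.002], [0.603, 0.469, 0.008], [0.68, 0.482, 0.014]]
wrench 0.57 [397.6, 185.7, 425.2, 215.6] 619 [[0.473, -0.608, -0.002], [0.515, -0.572, 0.041], [0.564, -0.518, 0.093]]
brush 0.88 [117.4, 200.7, 126.6, 252.6] 406 [[0.348, 0.519, 0.011], [0.46, 0.536, 0.02], [0.531, 0.566, 0.027]]
screwdriver 0.78 [384.2, 235.5, 392.6, 265.7] 129 [[0.278, -0.495, 0.005], [0.326, -0.478, 0.024], [0.366, -0.47, 0.031]]
screwdriver 0.68 [116.7, 199.2, 132.7, 251.5] 415 [[0.348, 0.519, 0.007], [0.464, 0.536, 0.02], [0.535, 0.565, 0.026]]
```

View pics/a.png

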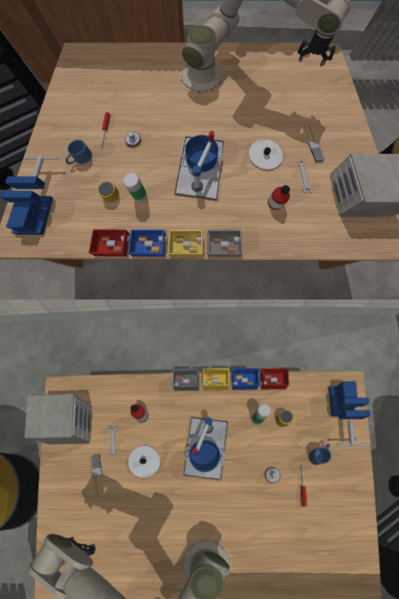

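The pictures show the tub in the middle with the rinse arm (red peg) over it, the gear at the right of the robot and the lid at its left. Next I'll locate each part more precisely.

```bash
python3 - <<'E'
from h import *
for n in ["scene","top"]:
    c=capture(n); W=cloud(c); im=c["image"].astype(int)
    x,y,z=np.moveaxis(W,-1,0)
    def box(x0,x1,y0,y1,z0,z1): return (x>x0)&(x<x1)&(y>y0)&(y<y1)&(z>z0)&(z<z1)
    def show(l,m,fit=True):
        p=W[m]; 
        if len(p)<4: print(l,len(p)); return
        mm=(p.min(0)+p.max(0))/2
        print(n,l,len(p),"mean",p.mean(0).round(4),"mid",mm.round(4),"ext",(np.ptp(p,axis=0)).round(3), (np.round(np.r_[circ(p[:,:2])],4)if 0 else [np.round(k,4) for k in circ(p[:,:2])]))
    show("peg",box(.45,.6,-.05,.1,.205,.26))
    show("pegtop",box(.45,.6,-.05,.1,.229,.26))
    show("post",box(.63,.75,-.1,.06,.183,.2))
    show("rim",box(.42,.62,-.12,.12,.083,.105))
    show("shaft",box(.35,.5,-.4,-.25,.055,.08)); show("wheel",box(.35,.5,-.4,-.25,.013,.025))
    show("gear",box(.35,.5,-.4,-.25,.01,.08))
    show("knob",box(.4,.6,.2,.4,.035,.07)); show("plate",box(.4,.6,.2,.4,.008,.02))
    m=box(.38,.78,-.15,.14,.003,.022)
    p=W[m][:,:2]; print("tray",cv2.minAreaRect((p*1000).astype(np.float32)))
    # arm bar dir
    m=box(.53,.72,-.06,.08,.165,.2); p=W[m][:,:2]; q=p-p.mean(0); print("bar",p.mean(0),np.linalg.svd(q,full_matrices=0)[2][0])
E
```

```text
scene peg 64 mean [0.5306 0.0394 0.2286] mid [0.5276 0.04   0.2235] ext [0.022 0.022 0.035] [array([0.5283, 0.0396]), np.float64(0.0087)]
scene pegtop 39 mean [0.5283 0.04   0.2355] mid [0.5274 0.0413 0.2356] ext [0.022 0.019 0.011] [array([0.5277, 0.04  ]), np.float64(0.0082)]
scene post 99 mean [ 0.6653 -0.0176  0.1894] mid [ 0.6558 -0.0169  0.1889] ext [0.051 0.03  0.011] [array([ 0.6627, -0.0167]), np.float64(0.0133)]
scene rim 195 mean [ 0.5237 -0.001   0.0904] mid [0.5207 0.0022 0.0903] ext [0.15  0.146 0.015] [array([0.5217, 0.002 ]), np.float64(0.0726)]
scene shaft 39 mean [ 0.4264 -0.3319  0.0622] mid [ 0.425  -0.3331  0.0616] ext [0.025 0.024 0.013] [array([ 0.4249, -0.3331]), np.float64(0.01)]
scene wheel 165 mean [ 0.4321 -0.3295  0.0209] mid [ 0.426  -0.3327  0.0194] ext [0.075 0.075 0.011] [array([ 0.4244, -0.3327]), np.float64(0.0304)]
scene gear 286 mean [ 0.431  -0.3295  0.0293] mid [ 0.426  -0.3319  0.0393] ext [0.075 0.076 0.058] [array([ 0.4258, -0.332 ]), np.float64(0.0256)]
scene knob 68 mean [0.5056 0.3037 0.0508] mid [0.5028 0.3043 0.0467] ext [0.03  0.028 0.0
[... 1093 characters left out ...]
0.0204] mid [ 0.4227 -0.3303  0.0191] ext [0.073 0.077 0.012] [array([ 0.4242, -0.3308]), np.float64(0.0303)]
top gear 300 mean [ 0.4238 -0.3282  0.0279] mid [ 0.4225 -0.3303  0.0395] ext [0.074 0.077 0.059] [array([ 0.4239, -0.3312]), np.float64(0.0267)]
top knob 55 mean [0.5022 0.3031 0.0529] mid [0.5027 0.304  0.0468] ext [0.027 0.027 0.022] [array([0.5025, 0.3035]), np.float64(0.0109)]
top plate 1204 mean [0.5019 0.3042 0.0143] mid [0.4961 0.3025 0.014 ] ext [0.191 0.192 0.012] [array([0.5024, 0.3056]), np.float64(0.0585)]
tray ((580.202392578125, -5.1702880859375), (400.4414978027344, 289.37481689453125), 0.19440756738185883)
bar [6.17213604e-01 4.44866322e-04] [-0.92116004  0.389184  ]
```

Emit:
move_arm:
  deltas:
    - [0.2,0,0,-0.6,0,0,0]
    - [0.2,0,0,-0.6,0,0,0]
    - [0.2,-0.7,-0.475,0,0,0,0]
    - [0.2,-0.7,-0.475,0,0,0,0]
    - [0.2,-0.7,-0.475,0,0,0,0]
    - [0.2,-0.7,-0.475,0,0,0,0]
    - [0.2,-0.7,-0.475,0,0,0,0]
    - [0.2,-0.7,-0.475,0,0,0,0]
    - [0.2,-0.7,-0.475,0,0,0,0]
    - [0.2,-0.7,-0.475,0,0,0,0]
    - [0.2,-0.7,-0.475,0,0,0,0]
    - [0.2,-0.7,-0.475,0,0,0,0]
    - [0.2,-0.7,-0.475,0,0,0,0]
    - [0.2,-0.7,-0.475,0,0,0,0]
    - [0.2,-0.7,-0.475,0,0,0,0]
    - [0.2,-0.7,-0.475,0,0,0,0]
    - [0.2,0,0,0,0,0,1]
    - [0.2,0,0,0,0,0,0]
    - [0.2,0,0,0,0,0,0]
  squeeze: 30

```text
t: 3.78
tcp_pos: [0.5248, 0.0401, 0.2915]
eef_rot: [0.199, 0.98, 0.0, 0.0]
force: [0.2, 0.2, 1.1]
gripper_width: 0.0511
grasp_force: 0.0
```

```bash
cat >> h.py <<'E'
from scipy.spatial.transform import Rotation as Ro
def to(tgt,yang=None):
    s=observe(); R=Ro.from_quat(s["eef_rot"]).as_matrix()
    d=R.T@(np.array(tgt)-s["tcp_pos"])/.05
    ya=np.degrees(np.arctan2(R[1,1],R[0,1]))
    print("tcp",s["tcp_pos"].round(4),"yang",ya.round(2),"tilt",R[:,2].round(4),"units",d.round(3), "turn", None if yang is None else round((ya-yang)/6,3), "F",s["force"].round(1),"w",round(s["gripper_width"],4),"t",s["t"],"j",np.round(s["joint_positions"],2))
E
python3 - <<'E'
from h import *
to([.5273,.0396,.198],67)
c=capture("wrist"); cv2.imwrite("pics/b.png",c["image"]); W=cloud(c); z=W[...,2]
print(np.round(c["pose"],3))
x,y=W[...,0],W[...,1]
for l,m in [("pegtop",(z>.229)&(z<.25)&(x>.48)&(x<.57)&(abs(y-.04)<.04)),("posttop",(z>.183)&(z<.195)&(x>.63)&(x<.72)&(abs(y+.02)<.04))]:
    p=W[m]
    if len(p)>5: print(l,len(p),p.mean(0),p.min(0),p.max(0),circ(p[:,:2]))
E
```

```text
tcp [0.5248 0.0401 0.2915] yang 67.02 tilt [ 2.e-04  0.e+00 -1.e+00] units [-0.05   0.011  1.869] turn 0.004 F [0.2 0.2 1.1] w 0.0511 t 3.775 j [-0.15  0.28  1.39  0.    1.48 -1.32]
[[ 0.391  0.888  0.242  0.463]
 [ 0.92  -0.377 -0.103  0.066]
 [ 0.     0.263 -0.965  0.435]
 [ 0.     0.     0.     1.   ]]
pegtop 792 [0.52626075 0.04072845 0.23523529] [0.51648017 0.02982163 0.22900457] [0.5381303  0.05116421 0.23774193] (array([0.52654706, 0.04062966]), np.float64(0.00773584472095264))
posttop 89 [ 0.65145547 -0.01231649  0.18584479] [ 0.64878485 -0.02378261  0.18316116] [ 0.65838105 -0.00389959  0.18985886] (array([ 0.66268796, -0.01674875]), np.float64(0.013112396306624703))
```

View pics/b.png

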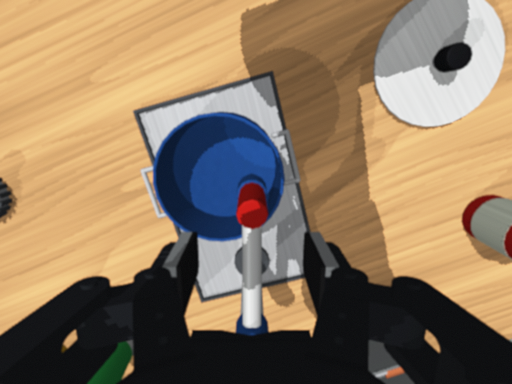

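The wrist view shows the peg centred between the fingers at about (252, 205), with the tub behind it. I'll go down and grip.

Emit:
move_arm:
  deltas:
    - [0.2,-0.05,0,0.6,0,0,0]
    - [0.2,0,0,0.6,0,0,0]
    - [0.2,0,0,0.6,0,0,0]
    - [0.2,0,0,0.07,0,0,0]
    - [-1,0,0,0,0,0,0]
    - [-1,0,0,0,0,0,0]
    - [-1,0,0,0,0,0,0]
    - [-1,0,0,0,0,0,0]
    - [-1,0,0,0,0,0,0]
  squeeze: 30

```text
t: 4.95
tcp_pos: [0.5278, 0.0388, 0.1993]
eef_rot: [0.2, 0.98, 0.0, 0.001]
force: [-0.9, 1.8, 6.9]
gripper_width: 0.0211
grasp_force: 29.6
```

```bash
python3 - <<'E'
from h import *
to([.527,.0403,.198],67)
E
```

```text
tcp [0.5278 0.0388 0.1993] yang 66.89 tilt [ 2.7e-03 -2.0e-04 -1.0e+00] units [0.027 0.021 0.025] turn -0.018 F [-0.9  1.8  6.9] w 0.0211 t 4.95 j [-0.15  0.35  1.54  0.    1.26 -1.32]
```

Emit:
move_arm:
  deltas:
    - [-1,-0.004,0.157,0,0,0,0.5]
    - [-1,-0.004,0.157,0,0,0,0.5]
    - [-1,-0.004,0.157,0,0,0,0.5]
    - [-1,-0.004,0.157,0,0,0,0.5]
    - [-1,-0.004,0.157,0,0,0,0.5]
    - [-1,-0.004,0.157,0,0,0,0.5]
    - [-1,-0.004,0.157,0,0,0,0.5]
    - [-1,-0.004,0.157,0,0,0,0.5]
    - [-1,-0.004,0.157,0,0,0,0.5]
    - [-1,-0.004,0.157,0,0,0,0.5]
    - [-1,-0.004,0.157,0,0,0,0.5]
    - [-1,-0.004,0.157,0,0,0,0.5]
    - [-1,-0.004,0.157,0,0,0,0.5]
    - [-1,-0.004,0.157,0,0,0,0.5]
    - [-1,-0.004,0.157,0,0,0,0.5]
    - [-1,-0.004,0.157,0,0,0,0.5]
    - [-1,0,0,0,0,0,0]

```text
t: 7.08
tcp_pos: [0.6171, 0.1229, 0.1993]
eef_rot: [0.582, 0.814, 0.001, 0.0]
force: [-2.1, 4.3, 6.2]
gripper_width: 0.021
grasp_force: 29.7
```

```bash
python3 - <<'E'
from h import *
to([.645,.13,.198],10)
E
```

```text
tcp [0.6171 0.1229 0.1993] yang 18.88 tilt [ 0.0021  0.0016 -1.    ] units [-0.047  0.574  0.027] turn 1.481 F [-2.1  4.3  6.2] w 0.021 t 7.075 j [ 0.01  0.57  1.2   0.    1.37 -0.32]
```

Emit:
move_arm:
  deltas:
    - [-1,-0.004,0.157,0,0,0,0.5]
    - [-1,-0.004,0.157,0,0,0,0.5]
    - [-1,-0.004,0.157,0,0,0,0.5]
    - [-1,0,0,0,0,0,0]

```text
t: 7.58
tcp_pos: [0.6399, 0.1289, 0.1993]
eef_rot: [0.644, 0.765, 0.001, 0.0]
force: [-1.1, 5.8, 5.5]
gripper_width: 0.021
grasp_force: 29.8
```

Emit:
move_arm:
  deltas:
    - [-1,-0.002,0.08,0,0,0,0.25]
    - [-1,-0.002,0.08,0,0,0,0.25]
    - [-1,0,0,0,0,0,0]

```text
t: 7.95
tcp_pos: [0.6464, 0.1299, 0.1993]
eef_rot: [0.663, 0.749, -0.0, -0.001]
force: [-10.0, 2.9, 7.7]
gripper_width: 0.0209
grasp_force: 30.1
```

```bash
python3 - <<'E'
from h import *
to([.645,.13,.198],10)
E
```

```text
tcp [0.6464 0.1299 0.1993] yang 6.93 tilt [-0.0017  0.0012 -1.    ] units [ 0.006 -0.027  0.026] turn -0.511 F [-10.    2.9   7.7] w 0.0209 t 7.95 j [ 0.02  0.64  1.08  0.    1.42 -0.1 ]
```

Emit:
move_arm:
  deltas:
    - [-1,0,0.03,0,0,0,0]
    - [-1,0,0,0,0,0,0]
    - [-1,0,0,0,0,0,0]

```text
t: 8.32
tcp_pos: [0.6464, 0.1299, 0.1993]
eef_rot: [0.663, 0.749, -0.002, -0.002]
force: [-20.7, 2.7, 11.2]
gripper_width: 0.0214
grasp_force: 31.0
```

Emit:
move_arm:
  deltas:
    - [0.1,0,0,0,0,0,0]
    - [0.1,0,0,0,0,0,0]
    - [0.1,0,0,0,0,0,0]
    - [0.1,0,0,-0.5,0,0,0]
    - [0.1,0,0,-0.8,0,0,0]
    - [0.1,0,0,-0.8,0,0,0]
    - [0.1,0,0,0,0,0,0]

```text
t: 9.2
tcp_pos: [0.6497, 0.1289, 0.3063]
eef_rot: [0.663, 0.748, 0.002, 0.002]
force: [0.1, -0.6, -0.3]
gripper_width: 0.047
grasp_force: 0.0
```

```bash
python3 - <<'E'
from h import *
to([.424,-.332,.13],60)
for n in ["scene","top","wrist"]:
    c=capture(n); W=cloud(c); x,y,z=np.moveaxis(W,-1,0)
    for l,m in [("peg",(z>.229)&(z<.243)&(x>.58)&(x<.69)&(abs(y-.13)<.04)),("post",(z>.183)&(z<.195)&(x>.63)&(x<.75)&(abs(y+.02)<.04)),("rim",(z>.083)&(z<.105)&(abs(x-.52)<.1)&(abs(y)<.12))]:
        p=W[m]
        if len(p)>8: print(n,l,len(p),p.mean(0).round(4),((p.min(0)+p.max(0))/2).round(4),np.ptp(p,axis=0).round(3),[np.round(k,4) for k in circ(p[:,:2])])
    if n=="top": cv2.imwrite("pics/c.png",cv2.resize(c["image"][100:250,120:420],None,fx=2.6,fy=2.6))
E
```

```text
tcp [0.6497 0.1289 0.3063] yang 6.88 tilt [ 6.6e-03  1.0e-04 -1.0e+00] units [-8.609 -5.608  3.495] turn -8.854 F [ 0.1 -0.6 -0.3] w 0.047 t 9.2 j [ 0.02  0.61  0.86 -0.    1.66 -0.1 ]
scene peg 40 [0.6468 0.1296 0.2356] [0.6456 0.1298 0.2348] [0.019 0.018 0.009] [array([0.6462, 0.1297]), np.float64(0.0076)]
scene post 97 [ 0.6662 -0.0181  0.1899] [ 0.6657 -0.0138  0.189 ] [0.032 0.042 0.011] [array([ 0.6658, -0.0175]), np.float64(0.0125)]
scene rim 220 [0.5242 0.0027 0.0902] [0.5206 0.0021 0.0902] [0.152 0.146 0.014] [array([0.5216, 0.0018]), np.float64(0.0725)]
top post 81 [ 0.6645 -0.0168  0.1893] [ 0.6649 -0.0091  0.189 ] [0.029 0.052 0.012] [array([ 0.6635, -0.0127]), np.float64(0.0147)]
top rim 146 [0.5248 0.001  0.0916] [0.5215 0.0006 0.0907] [0.145 0.144 0.014] [array([0.521, 0.001]), np.float64(0.0724)]
wrist peg 728 [0.6459 0.132  0.2353] [0.6459 0.1313 0.2333] [0.021 0.021 0.008] [array([0.6459, 0.1317]), np.float64(0.0077)]
wrist post 430 [ 0.6646 -0.0078  0.1885] [ 0.6652 -0.0084  0.1874] [0.031 0.015 0.009] [array([ 0.6649, -0.0107]), np.float64(0.0094)]
wrist rim 960 [0.4979 0.0386 0.0896] [0.5155 0.0199 0.0884] [0.139 0.115 0.011] [array([0.5226, 0.0032]), np.float64(0.0729)]
```

View pics/c.png

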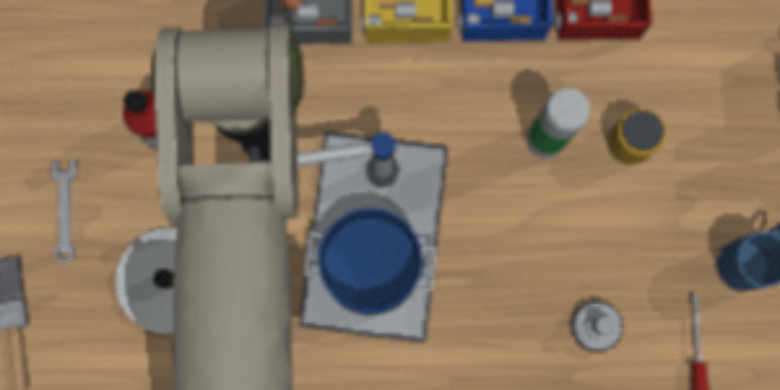

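The top view shows the rinse arm turned aside, clear of the tub; the angle computes to about 1.30 rad. The gear is next.

Emit:
move_arm:
  deltas:
    - [0.2,-0.615,-0.4,0,0,0,0]
    - [0.2,-0.615,-0.4,0,0,0,0]
    - [0.2,-0.615,-0.4,0,0,0,0]
    - [0.2,-0.615,-0.4,0,0,0,0]
    - [0.2,-0.615,-0.4,0,0,0,0]
    - [0.2,-0.615,-0.4,0,0,0,0]
    - [0.2,-0.615,-0.4,0,0,0,0]
    - [0.2,-0.615,-0.4,0,0,0,0]
    - [0.2,-0.615,-0.4,0,0,0,0]
    - [0.2,-0.615,-0.4,0,0,0,0]
    - [0.2,-0.615,-0.4,0,0,0,0]
    - [0.2,-0.615,-0.4,0,0,0,0]
    - [0.2,-0.615,-0.4,0,0,0,0]
    - [0.2,-0.615,-0.4,0,0,0,0]
  squeeze: 50

```text
t: 11.1
tcp_pos: [0.4215, -0.3328, 0.3015]
eef_rot: [0.663, 0.748, 0.0, -0.001]
force: [-0.2, -0.8, 0.7]
gripper_width: 0.0513
grasp_force: 0.0
```

Emit:
move_arm:
  deltas:
    - [0.2,0,0,0.3,0,0,-0.98]
    - [0.2,0,0,0.3,0,0,-0.98]
    - [0.2,0,0,0.3,0,0,-0.98]
    - [0.2,0,0,0.3,0,0,-0.98]
    - [0.2,0,0,0.3,0,0,-0.98]
    - [0.2,0,0,0.3,0,0,-0.98]
    - [0.2,0,0,0.3,0,0,-0.98]
    - [0.2,0,0,0.3,0,0,-0.98]
    - [0.2,0,0,0.3,0,0,-0.98]
    - [0.2,0,0,0,0,0,0]
    - [0.2,0,0,0,0,0,0]

```text
t: 12.48
tcp_pos: [0.4224, -0.332, 0.1679]
eef_rot: [0.261, 0.965, 0.0, -0.0]
force: [0.5, 0.4, -0.2]
gripper_width: 0.0514
grasp_force: 0.0
```

```bash
python3 - <<'E'
from h import *
to([.4245,-.332,.033],60)
c=capture("wrist"); cv2.imwrite("pics/d.png",c["image"]); W=cloud(c); x,y,z=np.moveaxis(W,-1,0)
b=(abs(x-.4245)<.05)&(abs(y+.332)<.05)
for l,m in [("shafttop",b&(z>.058)&(z<.07)),("shaft",b&(z>.033)&(z<.07)),("wheel",b&(z>.015)&(z<.024)),("all",b&(z>.008)&(z<.07))]:
    p=W[m]
    if len(p)>5: print(l,len(p),p.mean(0).round(4),((p.min(0)+p.max(0))/2).round(4),np.ptp(p,axis=0).round(3),[np.round(k,4) for k in circ(p[:,:2])])
E
```

```text
tcp [ 0.4224 -0.332   0.1679] yang 59.69 tilt [-1.e-04  0.e+00 -1.e+00] units [-0.037  0.021  2.699] turn -0.052 F [ 0.5  0.4 -0.2] w 0.0514 t 12.475 j [-0.88  0.4   1.55 -0.    1.19 -1.93]
shafttop 719 [ 0.4243 -0.3323  0.0625] [ 0.4249 -0.3326  0.0615] [0.026 0.025 0.007] [array([ 0.4244, -0.3324]), np.float64(0.0091)]
shaft 877 [ 0.4228 -0.3315  0.0596] [ 0.4248 -0.3326  0.049 ] [0.026 0.026 0.032] [array([ 0.4236, -0.332 ]), np.float64(0.0096)]
wheel 2949 [ 0.4225 -0.3313  0.0206] [ 0.4249 -0.3327  0.0194] [0.076 0.076 0.009] [array([ 0.4253, -0.3329]), np.float64(0.0299)]
all 4499 [ 0.4217 -0.3309  0.029 ] [ 0.4249 -0.3327  0.0365] [0.076 0.076 0.057] [array([ 0.4252, -0.3329]), np.float64(0.0259)]
```

View pics/d.png

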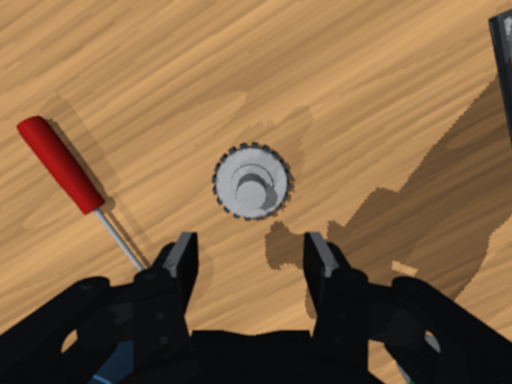

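The gear stands between the fingers, shaft top at about (252, 190), and its sizes match (76 mm wheel, 26 mm shaft). I'll descend and grip.

Emit:
move_arm:
  deltas:
    - [0.2,-0.046,0.013,0.5,0,0,0]
    - [0.2,0,0,0.6,0,0,0]
    - [0.2,0,0,0.6,0,0,0]
    - [0.2,0,0,0.6,0,0,0]
    - [0.2,0,0,0.4,0,0,0]
    - [0.2,0,0,0,0,0,0]
    - [-1,0,0,0,0,0,0]
    - [-1,0,0,0,0,0,0]
    - [-1,0,0,0,0,0,0]
    - [-1,0,0,0,0,0,0]
    - [-1,0,0,0,0,0,0]
  squeeze: 60

```text
t: 13.9
tcp_pos: [0.4252, -0.3332, 0.0342]
eef_rot: [0.261, 0.965, -0.001, 0.001]
force: [-1.3, 1.6, 6.6]
gripper_width: 0.024
grasp_force: 58.8
```

Emit:
move_arm:
  deltas:
    - [-1,0,0,-0.1,0,0,0]
    - [-1,0,0,-0.5,0,0,0]
    - [-1,0,0,-0.7,0,0,0]
    - [-1,0,0,-0.7,0,0,0]
    - [-1,0,0,-0.7,0,0,0]
    - [-1,0,0,0,0,0,0]
    - [-1,0,0,0,0,0,0]

```text
t: 14.78
tcp_pos: [0.4242, -0.332, 0.1663]
eef_rot: [0.261, 0.965, 0.001, -0.001]
force: [-0.0, 0.4, -3.2]
gripper_width: 0.0241
grasp_force: 59.2
```

```bash
python3 - <<'E'
from h import *
to([.5215,.0018,.17],72)
E
```

```text
tcp [ 0.4242 -0.332   0.1663] yang 59.8 tilt [-0.0016  0.0019 -1.    ] units [ 1.677  6.748 -0.064] turn -2.033 F [-0.   0.4 -3.2] w 0.0241 t 14.775 j [-0.88  0.4   1.55 -0.    1.19 -1.93]
```

Emit:
move_arm:
  deltas:
    - [-1,0.06,0.24,0,0,0,0]
    - [-1,0.12,0.482,0,0,0,0]
    - [-1,0.12,0.482,0,0,0,0]
    - [-1,0.12,0.482,0,0,0,0]
    - [-1,0.12,0.482,0,0,0,0]
    - [-1,0.12,0.482,0,0,0,0]
    - [-1,0.12,0.482,0,0,0,0]
    - [-1,0.12,0.482,0,0,0,0]
    - [-1,0.12,0.482,0,0,0,0]
    - [-1,0.12,0.482,0,0,0,0]
    - [-1,0.12,0.482,0,0,0,0]
    - [-1,0.12,0.482,0,0,0,0]
    - [-1,0.12,0.482,0,0,0,0]
    - [-1,0.12,0.482,0,0,0,0]
    - [-1,0.06,0.24,0,0,0,0]
    - [-1,0,0,0,0,0,0]
    - [-1,0,0,0,0,0,0]

```text
t: 16.9
tcp_pos: [0.5216, 0.0007, 0.1676]
eef_rot: [0.261, 0.965, -0.0, -0.0]
force: [-1.5, -0.5, -3.4]
gripper_width: 0.0243
grasp_force: 59.3
```

```bash
python3 - <<'E'
from h import *
to([.5215,.0018,.0452],72)
for n in ["wrist"]:
    c=capture(n); W=cloud(c); x,y,z=np.moveaxis(W,-1,0)
    m=(z>.084)&(z<.1)&(abs(np.hypot(x-.5215,y-.0018)-.073)<.012)
    p=W[m]; print(len(p),p.mean(0),p.min(0),p.max(0),circ(p[:,:2]))
    cv2.imwrite("pics/e.png",c["image"])
E
```

```text
tcp [0.5216 0.0007 0.1676] yang 59.78 tilt [-5.e-04 -1.e-04 -1.e+00] units [0.011 0.02  2.447] turn -2.037 F [-1.5 -0.5 -3.4] w 0.0243 t 16.9 j [-0.22  0.36  1.6  -0.    1.18 -1.27]
3399 [0.50433122 0.01238301 0.09049879] [ 0.44701767 -0.07263601  0.08401879] [0.59258876 0.07641919 0.09381867] (array([0.52093506, 0.00238779]), np.float64(0.07181846099696418))
```

View pics/e.png

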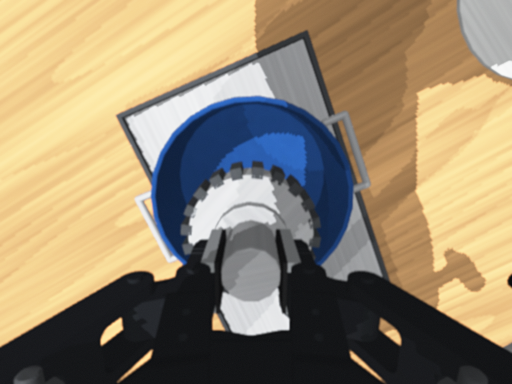

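The gear is held level over the tub, with the mouth centred at about (252, 195) and free all round. I'll lower it slowly at the end.

Emit:
move_arm:
  deltas:
    - [-1,0.01,0.02,0.3,0,0,0]
    - [-1,0,0,0.4,0,0,0]
    - [-1,0,0,0.4,0,0,0]
    - [-1,0,0,0.4,0,0,0]
    - [-1,0,0,0.4,0,0,0]
    - [-1,0,0,0.3,0,0,0]
    - [-1,0,0,0.1,0,0,0]
    - [-1,0,0,0.05,0,0,0]
    - [-1,0,0,0.03,0,0,0]
    - [-1,0,0,0,0,0,0]
    - [-1,0,0,0,0,0,0]

```text
t: 18.32
tcp_pos: [0.522, 0.0023, 0.0491]
eef_rot: [0.26, 0.965, 0.0, 0.0]
force: [-0.2, 0.6, -3.9]
gripper_width: 0.0244
grasp_force: 59.3
```

Emit:
move_arm:
  deltas:
    - [-1,0,0,0.02,0,0,0]
    - [-1,0,0,0.02,0,0,0]
    - [-1,0,0,0,0,0,0]

```text
t: 18.7
tcp_pos: [0.5218, 0.0023, 0.0467]
eef_rot: [0.261, 0.965, -0.0, -0.0]
force: [0.3, -0.7, -3.7]
gripper_width: 0.0242
grasp_force: 59.3
```

Emit:
move_arm:
  deltas:
    - [-1,0,0,0.02,0,0,0]
    - [-1,0,0,0.01,0,0,0]
    - [-1,0,0,0,0,0,0]

```text
t: 19.08
tcp_pos: [0.5219, 0.0023, 0.0453]
eef_rot: [0.26, 0.965, -0.0, 0.0]
force: [0.6, 0.3, -2.8]
gripper_width: 0.0244
grasp_force: 59.6
```

Emit:
move_arm:
  deltas:
    - [-1,0,0,0.01,0,0,0]
    - [-1,0,0,0.01,0,0,0]
    - [-1,0,0,0,0,0,0]

```text
t: 19.45
tcp_pos: [0.5219, 0.0024, 0.0452]
eef_rot: [0.26, 0.965, -0.0, 0.0]
force: [-6.3, 0.9, 10.2]
gripper_width: 0.0242
grasp_force: 60.5
```

Emit:
move_arm:
  deltas:
    - [0.1,0,0,0,0,0,0]
    - [0.1,0,0,0,0,0,0]
    - [0.1,0,0,0,0,0,0]
    - [0.1,0,0,0,0,0,0]
    - [0.1,0,0,-0.3,0,0,0]
    - [0.1,0,0,-0.7,0,0,0]
    - [0.1,0,0,-0.8,0,0,0]
    - [0.1,0,0,-0.8,0,0,0]
    - [0.1,0,0,-0.5,0,0,0]
    - [0.2,0,0,0,0,0,0]
    - [0.2,0,0,0,0,0,0]

```text
t: 20.82
tcp_pos: [0.5214, 0.0024, 0.1986]
eef_rot: [0.26, 0.965, -0.0, -0.001]
force: [0.7, -0.7, 0.4]
gripper_width: 0.0512
grasp_force: 0.0
```

```bash
python3 - <<'E'
from h import *
to([.503,.304,.17],90)
c=capture("wrist"); W=cloud(c); x,y,z=np.moveaxis(W,-1,0)
r=np.hypot(x-.5215,y-.0018)
for l,m in [("rim",(z>.086)&(z<.1)&(abs(r-.073)<.008)),("shafttop",(r<.04)&(z>.067)&(z<.08)),("wheeltop",(r<.06)&(z>.026)&(z<.036)),("floor",(r<.065)&(z<.02))]:
    p=W[m]
    if len(p)>5: print(l,len(p),p.mean(0).round(4),((p.min(0)+p.max(0))/2).round(4),np.ptp(p,axis=0).round(3),[np.round(k,4) for k in circ(p[:,:2])])
E
```

```text
tcp [0.5214 0.0024 0.1986] yang 59.8 tilt [-1.3e-03  3.0e-04 -1.0e+00] units [3.352 5.028 0.574] turn -5.033 F [ 0.7 -0.7  0.4] w 0.0512 t 20.825 j [-0.22  0.33  1.56 -0.    1.25 -1.26]
rim 2900 [0.5172 0.0048 0.0909] [0.5213 0.002  0.09  ] [0.149 0.149 0.008] [array([0.5211, 0.0023]), np.float64(0.072)]
shafttop 644 [0.521  0.0032 0.0734] [0.5216 0.003  0.0715] [0.026 0.025 0.009] [array([0.5211, 0.0031]), np.float64(0.0091)]
wheeltop 2670 [0.5196 0.004  0.0316] [0.5217 0.0029 0.031 ] [0.076 0.076 0.01 ] [array([0.522 , 0.0027]), np.float64(0.0298)]
floor 7131 [0.5165 0.004  0.0117] [0.5215 0.0018 0.0143] [0.13  0.13  0.011] [array([0.5222, 0.0017]), np.float64(0.0536)]
```

The gear is standing at 0.0734 m shaft top, upright. On to the lid.

Emit:
move_arm:
  deltas:
    - [0.2,0.28,0.42,0,0,0,0]
    - [0.2,0.28,0.42,0,0,0,0]
    - [0.2,0.28,0.42,0,0,0,0]
    - [0.2,0.28,0.42,0,0,0,0]
    - [0.2,0.28,0.42,0,0,0,0]
    - [0.2,0.28,0.42,0,0,0,0]
    - [0.2,0.28,0.42,0,0,0,0]
    - [0.2,0.28,0.42,0,0,0,0]
    - [0.2,0.28,0.42,0,0,0,0]
    - [0.2,0.28,0.42,0.1,0,0,0]
    - [0.2,0.28,0.42,0.2,0,0,0]
    - [0.2,0.28,0.42,0.2,0,0,0]
    - [0.2,0,0,0,0,0,0]
    - [0.2,0,0,0,0,0,0]

```text
t: 22.62
tcp_pos: [0.5034, 0.304, 0.1739]
eef_rot: [0.261, 0.965, -0.0, -0.0]
force: [-0.0, -0.1, 0.4]
gripper_width: 0.0511
grasp_force: 0.0
```

```bash
python3 - <<'E'
from h import *
c=capture("wrist"); W=cloud(c); x,y,z=np.moveaxis(W,-1,0)
r=np.hypot(x-.503,y-.304)
for l,m in [("knobtop",(r<.03)&(z>.049)&(z<.06)),("knob",(r<.03)&(z>.03)&(z<.06)),("plate",(r<.1)&(z>.008)&(z<.018))]:
    p=W[m]
    if len(p)>5: print(l,len(p),p.mean(0).round(4),((p.min(0)+p.max(0))/2).round(4),np.ptp(p,axis=0).round(3),[np.round(k,4) for k in circ(p[:,:2])])
    if l=="knob": k=((p.min(0)+p.max(0))/2)
to([k[0],k[1],.023],60)
cv2.imwrite("pics/f.png",c["image"])
E
```

```text
knobtop 856 [0.5023 0.3063 0.0534] [0.5029 0.306  0.0524] [0.029 0.029 0.006] [array([0.5025, 0.3062]), np.float64(0.0104)]
knob 966 [0.5012 0.307  0.0518] [0.5027 0.306  0.0428] [0.029 0.029 0.026] [array([0.5017, 0.3066]), np.float64(0.0108)]
plate 18530 [0.499  0.3083 0.0136] [0.5034 0.3059 0.0139] [0.16  0.159 0.006] [array([0.5023, 0.3064]), np.float64(0.0575)]
tcp [0.5036 0.3039 0.1743] yang 59.76 tilt [-2.e-04 -3.e-04 -1.e+00] units [0.036 0.029 3.025] turn -0.039 F [ 0.8 -0.3 -0.7] w 0.0515 t 22.675 j [ 0.34  0.5   1.38 -0.    1.26 -0.7 ]
```

View pics/f.png

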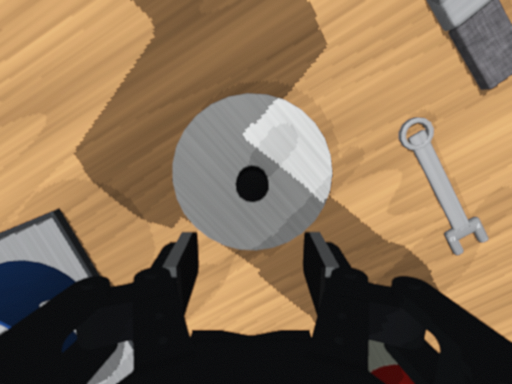

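The lid lies flat, with its knob at about (252, 184) centred between the fingers; plate diameter 160 mm matches. I'll descend and grip.

Emit:
move_arm:
  deltas:
    - [0.2,0.036,0.029,0.5,0,0,0]
    - [0.2,0,0,0.6,0,0,0]
    - [0.2,0,0,0.6,0,0,0]
    - [0.2,0,0,0.6,0,0,0]
    - [0.2,0,0,0.5,0,0,0]
    - [0.2,0,0,0.22,0,0,0]
    - [0.2,0,0,0,0,0,0]
    - [-1,0,0,0,0,0,0]
    - [-1,0,0,0,0,0,0]
    - [-1,0,0,0,0,0,0]
    - [-1,0,0,0,0,0,0]
    - [-1,0,0,0,0,0,0]
  squeeze: 60

```text
t: 24.18
tcp_pos: [0.5034, 0.307, 0.0247]
eef_rot: [0.26, 0.965, 0.001, 0.001]
force: [-0.3, -0.8, 7.3]
gripper_width: 0.0286
grasp_force: 59.3
```

Emit:
move_arm:
  deltas:
    - [-1,0,0,-0.1,0,0,0]
    - [-1,0,0,-0.5,0,0,0]
    - [-1,0,0,-0.7,0,0,0]
    - [-1,0,0,-0.7,0,0,0]
    - [-1,0,0,-0.7,0,0,0]
    - [-1,0,0,0,0,0,0]
    - [-1,0,0,0,0,0,0]

```text
t: 25.05
tcp_pos: [0.5019, 0.3065, 0.1569]
eef_rot: [0.26, 0.965, -0.001, -0.001]
force: [-0.5, -0.0, -2.6]
gripper_width: 0.0288
grasp_force: 59.5
```

```bash
python3 - <<'E'
from h import *
to([.5213,.0021,.17],72)
E
```

```text
tcp [0.5019 0.3065 0.1569] yang 59.8 tilt [-2.2e-03 -8.0e-04 -1.0e+00] units [-3.397 -5.068 -0.259] turn -2.033 F [-0.5 -0.  -2.6] w 0.0288 t 25.05 j [ 0.35  0.52  1.4   0.    1.23 -0.69]
```

Emit:
move_arm:
  deltas:
    - [-1,-0.13,-0.195,-0.1,0,0,0]
    - [-1,-0.261,-0.39,-0.15,0,0,0]
    - [-1,-0.261,-0.39,0,0,0,0]
    - [-1,-0.261,-0.39,0,0,0,0]
    - [-1,-0.261,-0.39,0,0,0,0]
    - [-1,-0.261,-0.39,0,0,0,0]
    - [-1,-0.261,-0.39,0,0,0,0]
    - [-1,-0.261,-0.39,0,0,0,0]
    - [-1,-0.261,-0.39,0,0,0,0]
    - [-1,-0.261,-0.39,0,0,0,0]
    - [-1,-0.261,-0.39,0,0,0,0]
    - [-1,-0.261,-0.39,0,0,0,0]
    - [-1,-0.261,-0.39,0,0,0,0]
    - [-1,-0.13,-0.195,0,0,0,0]
    - [-1,0,0,0,0,0,0]
    - [-1,0,0,0,0,0,0]
    - [-1,0,0,0,0,0,0]

```text
t: 27.18
tcp_pos: [0.5216, 0.003, 0.1708]
eef_rot: [0.26, 0.966, 0.0, -0.0]
force: [-0.5, 0.9, -2.2]
gripper_width: 0.028
grasp_force: 59.6
```

```bash
python3 - <<'E'
from h import *
to([.5213,.0021,.1077],72)
R=Ro.from_quat(observe()["eef_rot"]).as_matrix(); tcp=observe()["tcp_pos"]
for n in ["wrist","scene","top"]:
    c=capture(n); W=cloud(c); x,y,z=np.moveaxis(W,-1,0)
    # plate top expected z = tcp - .0247+.013
    zt=tcp[2]-.0247+.013; r=np.hypot(x-tcp[0],y-tcp[1])
    m=(abs(z-zt)<.007)&(r<.083)&(r>.022); p=W[m]
    n_=np.linalg.lstsq(np.c_[p[:,:2],np.ones(len(p))],p[:,2],rcond=None)[0]
    print(n,len(p),"exp z",zt.round(4),p.mean(0).round(4),((p.min(0)+p.max(0))/2).round(4),np.ptp(p,axis=0).round(3),"slope deg",np.degrees(n_[:2]).round(2))
E
```

```text
tcp [0.5216 0.003  0.1708] yang 59.86 tilt [-1.e-04  1.e-04 -1.e+00] units [-0.005 -0.019  1.261] turn -2.024 F [-0.5  0.9 -2.2] w 0.028 t 27.175 j [-0.22  0.36  1.6   0.    1.18 -1.26]
wrist 42987 exp z 0.1591 [0.4987 0.0164 0.1598] [0.5131 0.0037 0.1599] [0.141 0.158 0.005] slope deg [-0.07 -0.05]
scene 1059 exp z 0.1591 [ 0.543  -0.0016  0.1602] [0.5307 0.0032 0.1602] [0.142 0.156 0.011] slope deg [-0.25  0.02]
top 231 exp z 0.1591 [0.4959 0.003  0.1605] [ 0.5216 -0.0015  0.1595] [0.105 0.147 0.012] slope deg [-0.73 -0.03]
```

Emit:
move_arm:
  deltas:
    - [-1,-0.01,-0.02,0.2,0,0,0]
    - [-1,0,0,0.4,0,0,0]
    - [-1,0,0,0.3,0,0,0]
    - [-1,0,0,0.12,0,0,0]
    - [-1,0,0,0.06,0,0,0]
    - [-1,0,0,0.04,0,0,0]
    - [-1,0,0,0,0,0,0]
    - [-1,0,0,0,0,0,0]

```text
t: 28.32
tcp_pos: [0.5217, 0.0012, 0.1151]
eef_rot: [0.26, 0.965, 0.0, 0.0]
force: [-0.4, -1.2, -1.3]
gripper_width: 0.0279
grasp_force: 59.6
```

Emit:
move_arm:
  deltas:
    - [-1,0,0,0.03,0,0,0]
    - [-1,0,0,0.03,0,0,0]
    - [-1,0,0,0,0,0,0]

```text
t: 28.7
tcp_pos: [0.5215, 0.0013, 0.1117]
eef_rot: [0.26, 0.965, -0.0, -0.0]
force: [-1.0, 0.4, -1.7]
gripper_width: 0.0284
grasp_force: 59.6
```

Disc is entering without contact; continuing.

Emit:
move_arm:
  deltas:
    - [-1,0,0,0.03,0,0,0]
    - [-1,0,0,0.02,0,0,0]
    - [-1,0,0,0,0,0,0]

```text
t: 29.08
tcp_pos: [0.5215, 0.0013, 0.1092]
eef_rot: [0.26, 0.965, -0.0, -0.0]
force: [-0.0, 0.3, -1.0]
gripper_width: 0.0286
grasp_force: 59.6
```

Emit:
move_arm:
  deltas:
    - [-1,0,0,0.015,0,0,0]
    - [-1,0,0,0.01,0,0,0]
    - [-1,0,0,0,0,0,0]

```text
t: 29.45
tcp_pos: [0.5216, 0.0012, 0.108]
eef_rot: [0.26, 0.965, -0.0, -0.0]
force: [0.3, 0.4, -2.1]
gripper_width: 0.0285
grasp_force: 59.6
```

Emit:
move_arm:
  deltas:
    - [-1,0,0,0.01,0,0,0]
    - [-1,0,0,0.01,0,0,0]
    - [-1,0,0,0,0,0,0]

```text
t: 29.82
tcp_pos: [0.5217, 0.0012, 0.1077]
eef_rot: [0.26, 0.965, -0.0, 0.0]
force: [-3.3, 0.1, 5.4]
gripper_width: 0.0285
grasp_force: 60.4
```

Emit:
move_arm:
  deltas:
    - [-1,0,0,0.01,0,0,0]
    - [-1,0,0,0,0,0,0]

```text
t: 30.08
tcp_pos: [0.5217, 0.0012, 0.1077]
eef_rot: [0.26, 0.965, -0.0, 0.0]
force: [-5.9, 1.0, 10.0]
gripper_width: 0.028
grasp_force: 60.8
```

Contact at the expected seated height (0.1077). Release and withdraw.

Emit:
move_arm:
  deltas:
    - [0.1,0,0,0,0,0,0]
    - [0.1,0,0,0,0,0,0]
    - [0.1,0,0,0,0,0,0]
    - [0.1,0,0,0,0,0,0]
    - [0.1,0,0,-0.3,0,0,0]
    - [0.1,0,0,-0.7,0,0,0]
    - [0.1,0,0,-0.8,0,0,0]
    - [0.1,0,0,-0.8,0,0,0]
    - [0.1,0,0,-0.8,0,0,0]
    - [0.1,0,0,0,0,0,0]
    - [0.1,0,0,0,0,0,0]

```text
t: 31.45
tcp_pos: [0.5213, 0.0013, 0.2763]
eef_rot: [0.261, 0.965, -0.0, -0.0]
force: [0.4, 0.5, -1.6]
gripper_width: 0.0468
grasp_force: 0.0
```

```bash
python3 - <<'E'
from h import *
to([.5213,.0021,.1077],72)
for n in ["wrist","scene"]:
    c=capture(n); W=cloud(c); x,y,z=np.moveaxis(W,-1,0)
    r=np.hypot(x-.5215,y-.0015)
    m=(abs(z-.096)<.007)&(r<.085)&(r>.022); p=W[m]
    n_=np.linalg.lstsq(np.c_[p[:,:2],np.ones(len(p))],p[:,2],rcond=None)[0]
    print(n,len(p),p.mean(0).round(4),((p.min(0)+p.max(0))/2).round(4),np.ptp(p,axis=0).round(3),"slope deg",np.degrees(n_[:2]).round(2))
    m=(z>.228)&(z<.245)&(abs(x-.646)<.04)&(abs(y-.13)<.04); print("peg",W[m].mean(0) if m.sum() else None)
    cv2.imwrite(f"pics/g_{n}.png",c["image"] if n=="wrist" else cv2.resize(c["image"][110:280,60:440],None,fx=2,fy=2))
E
```

```text
tcp [0.5213 0.0013 0.2763] yang 59.8 tilt [-6.e-04  1.e-04 -1.e+00] units [0.006 0.015 3.371] turn -2.033 F [ 0.4  0.5 -1.6] w 0.0468 t 31.45 j [-0.22  0.28  1.43 -0.    1.44 -1.27]
wrist 15931 [0.5185 0.0034 0.0966] [0.522  0.0012 0.0966] [0.159 0.159 0.006] slope deg [-0.01 -0.01]
peg [0.64114522 0.12526185 0.23356489]
scene 1333 [0.5247 0.0006 0.0974] [5.22e-01 3.00e-04 9.71e-02] [0.159 0.156 0.012] slope deg [-0.02  0.16]
peg [0.6469191  0.13016494 0.23509739]
```

View pics/g_wrist.png

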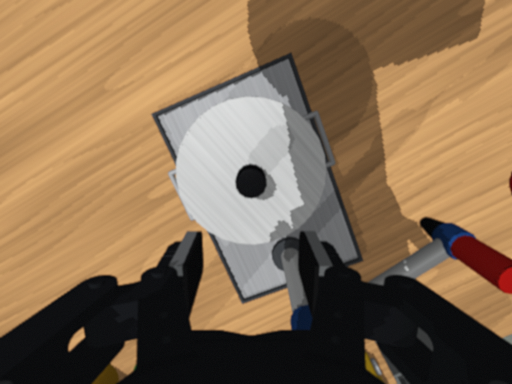

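View pics/g_scene.png

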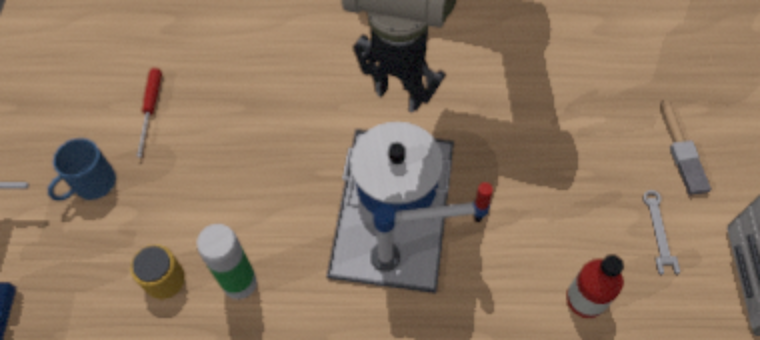

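The lid sits level and centred on the tub: slope is about 0° and the plate top is at 0.0966 m, against an expected 0.096. Its knob is at (251, 181) in the wrist view. In the scene view the rinse arm is still fully aside (peg at (484, 196)) and the other things on the bench are where they were.

```bash
python3 -c "
from station import close_job; print(close_job())"
```

```text
the job is handed in; nothing more can be done
None
```

I handed the job in at about 31.5 s of the 72 s allowed, with the rinse arm at its stop, the gear standing upright in the tub, and the lid seated level on the rim.

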